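# Colour check at the resin curing box

### The job

Stand the teal reference stick upright in the slot of the white holder, pushed fully home, and let go of it; only then lift the curing box's amber lid by its bar handle and hold it open at 45 degrees, so that the cast discs can be compared with the reference. The lid falls shut if let go: finish while still holding the handle, with the lid still at 45 degrees. Leave the other sticks and everything else on the table where they are.

Things in the scene. Friction and masses are not known exactly. Their poses are not given: they have to be found in the camera images.
- teal_stick: Teal (blue-green) resin bar, 24 (its x) x 12 (its y) x 110 mm tall (its z), about 40 g, loose, standing upright in one of the three slots of the wooden rack, about 70 mm of it showing above the rack. Origin: centre of its underside; z up.
- orange_stick: Orange bar of the same size in another slot of the rack, to be left there. Origin: centre of its underside.
- cream_stick: Cream-coloured bar of the same size in another slot of the rack, to be left there. Origin: centre of its underside.
- rack: Fixed wooden block 60 (x) x 170 (y) x 50 mm high with three slots in a row along its y, 45 mm apart, the middle one at its centre, each 28 (x) x 16 (y) mm and 40 mm deep: a stick in it has its underside 10 mm above the table and 4 mm of play. Origin: centre of its underside.
- holder: Fixed white plastic block 60 x 60 x 60 mm with one slot in the centre of its top, 27 mm along its x by 15 mm along its y, 45 mm deep, its uppermost 10 mm a funnel that widens to 37 x 25 mm at the mouth: a stick fully home stands with its underside 15 mm above the table and 65 mm showing. Either way round fits. Origin: centre of its underside, z up.
- curing_box: Fixed white open-topped box 200 (x) x 260 (y) x 80 mm high with cast resin discs inside, covered by the amber lid, whose handle tops out 131 mm above the table when shut. Origin: centre of its underside; its -x side faces roughly to the robot, the hinge is along its +x rim.
- lid (a joint): Hinge angle of the lid (amber clear plate 200 x 260 x 5 mm): 0 closed (flat), growing as its front rises, 1.35 rad at the stop; 45 degrees = 0.785 rad. The lid (0.2 to 0.5 kg) falls shut from any angle.
- lid_hinge (a point): Point on the hinge line, middle of the far (+x) top rim of the curing box, 80.5 mm above the table. The hinge line runs along the curing box's y. The point's axes turn with the lid: -x runs from the hinge to the lid's front edge, z is the lid's outward face normal.
- lid_handle (a point): Steel bar handle, round bar 12 mm thick and 110 mm long along the lid's y, on two posts of 10 mm at its ends; 40 mm of free space between bar centre and the lid's face. This point: the middle of the bar, 170 mm from the hinge along the lid towards its front and 45 mm off the hinge along the lid's outward normal (closed: 125 mm above the table).
- jar_a: Jar with metal cap, 64 mm across, 100 mm tall, loose, leave it. Origin: centre of its underside.
- jar_b: Second jar, the same. Leave it.
- cup: Cream cup, 72 mm across, 80 mm tall, loose, leave it. Origin: centre of its underside.
- level: Red spirit level lying between robot and box, 40 (x) x 150 (y) x 22 mm, loose, leave it. Origin: centre of its underside.
- timber: Timber bar 280 (x) x 50 x 45 mm, loose, on the right, leave it. Origin: centre of its underside.
- dish: Round dish of teal resin, 90 mm across, 12 mm high, loose, on the left, leave it. Origin: centre of its underside.
Things that resemble listed ones, but are neither listed nor needed, are in the scene too. Leave any purple look-alike of the teal_stick alone.

How it is judged:
On the way:
1. the teal stick stands fully home in the holder, let go, while the lid is still shut (z of teal_stick in the frame of holder below 0.019 m and horizontal distance between teal_stick and holder below 0.006 m and angle between teal_stick's own z axis and vertical below 0.09 rad and contact force between teal_stick and the fingers below 0.1 N and value of joint lid below 0.08 rad), for 0.2 s.
At the end, for the whole second after the job is handed in: Fingers carry the lid by its handle (over 0.5 N), lid still and at 45 degrees (within 7); the teal stick, released, stands fully home in the holder (within 4 mm of the slot's floor, 6 mm of its centre, 5 degrees of upright); every other loose thing within 20 mm of its start (z of teal_stick in the frame of holder below 0.019 m and horizontal distance between teal_stick and holder below 0.006 m and angle between teal_stick's own z axis and vertical below 0.09 rad and contact force between teal_stick and the fingers below 0.1 N and value of joint lid between 0.663 and 0.907 rad and velocity of joint lid between -0.08 and 0.08 rad/s and contact force between lid_c1 and the fingers above 0.5 N and distance of each of orange_stick, cream_stick, jar_a, jar_b, cup, level, timber, dish from where it was at the start of the episode below 0.02 m); the arm keeps its last pose, push and grip.
It fails at once if the orange or cream stick is moved more than 30 mm or knocked over (distance of any of orange_stick, cream_stick from where it was at the start of the episode above 0.03 m or angle between any of orange_stick, cream_stick's own z axis and vertical above 0.5 rad).
It fails at once if another loose thing is moved more than 30 mm or knocked over (distance of any of jar_a, jar_b, cup, level, timber, dish from where it was at the start of the episode above 0.03 m or angle between any of jar_a, jar_b, cup, level, timber, dish's own z axis and vertical above 0.5 rad).
It also fails if it takes over 64 s, if anything falls off the work surface, if the arm or the gripper's body presses on something with over 40 N, if the wrist force passes 120 N, or if a joint passes its speed limit or range.

### The arm

A 6-joint arm with a two-finger parallel gripper is mounted at the origin on the work surface. World frame = base frame: x ahead of the robot, y to its left, z up, the work surface at z = 0. Lengths are in m, angles in rad, forces in N, time in s.
With the tool pointing down it reaches from about 0.35 to 0.775 m from the base axis. Payload 5.5 kg.
Tool frame: the origin (TCP) lies at the very end of the fingers, on their centre line; the grasp point (between the pads) lies 19 mm behind it; z points along the fingers, y is the line along which they close (so a half turn about z gives the same grasp; the last joint's range is limited). The gripper opens to 85 mm and grips with 20 to 120 N. Pads are 22 mm wide; open, the fingers measure 114 mm over their backs; the gripper's body (76 mm by 85 mm) begins 54 mm behind the grasp point. The pads swing forward as they close: fully open they stand 13 mm farther back than shut.
Start: joints at [-0.14, 0.313, 0.046, 1.304, 0, 1.431], TCP at [0.575, -0, 0.231] pointing down, gripper open.
Joint ranges: [-2.76, 2.76], [-0.86, 1.69], [-1.03, 1.26], [-2.2, 2.34], [-1.47, 1.5], [-3.14, 3.14]. Speed limits (rad/s): [2.57, 2.57, 3.14, 3.14, 3.14, 3.14].

### API

Orientations are given as a unit quaternion [w, x, y, z].
In Python, from workcell import env, viewer, nets gives the robot as it stands. The module is installed in compiled form; this text tells all that it offers.
- The arm moves only by the tool jog_arm, called after "Call:" as a command line: name --argument value ..., lists and objects as JSON in quotes. Schema: {"type":"object","properties":{"moves":{"type":"string"},"aperture":{"type":"number"},"force":{"type":"number"},"only":{"type":"string"},"quiet":{"type":"boolean"},"lines":{"type":"string"}},"required":["moves"],"additionalProperties":false}. moves is a string of 1 to 8 rows, parted by semicolons, with the numbers parted by commas; each row has 6 numbers: dx, dy, dz in parts of the range, where 1.0 means 0.5 m, then a rotation vector rx, ry, rz in normalised numbers (1 is pi/2 rad); each row is the pose to reach, as a shift and turn from the pose commanded when the call began, along the tool's axes at that moment; what a row does not reach only later rows make up. A row lasts 1/8 s, in which the tool goes at most 0.0625 m and 0.188 rad, less where a joint would pass 70% of its speed; a pose out of reach is approached as far as the arm can. aperture is the finger opening in m, set as the call begins (left out keeps the last). The fingers move at their own pace and stop on an object; force is the grip in N (left out, the last holds). Time passes only in rows, so rows that do not move let the fingers close. The tool returns the time, the measured TCP pose, the force, the opening and the grip force at its end. only (a regular expression) keeps the lines of the reply that match it, lines (a string "A,B") keeps lines A to B, and quiet returns only ok. Shift and turn numbers lie between -1 and 1, and a call with a number outside is refused. Input that does not fit is refused with a message, and nothing moves.
- env.get_state(): the state, without advancing time (a new reading comes with each control period).
- viewer.read_camera(name): name is "scene" or "side" or "wrist"; returns a dict with "image" (384x512x3 uint8, red, green, blue), "K" (3x3 intrinsics, pixels), "R" (3x3) and "t" (3): a world point X has camera coordinates R X + t. Camera axes: x right, y down, z forward; pixel columns grow to the right and rows downward; lengths in m; the calibration is good to about 2 mm. The wrist camera is an equidistant fisheye: a pixel r from the principal point sees the ray r / f radians off the axis. A picture is of the moment at which its call begins. There is no depth.
- env.hand_in(): hands the job in; it is judged then, once.
Trained networks look in a picture, given as the dict that the camera call returned (one of the last four; its "shot" number tells which), for a name from the list of things; names that differ only in an ending like _2 or _b are one class to them, and where a whole thing is asked for, a point or a joint stands for the part that bears it (a point fixed in the world has none). Each returns a list of dicts, best first, with "confidence" (0 to 1); they miss things now and then, are a little off and sometimes report something else, mostly with a low value. They report only what shows in the picture. A call takes as long as a camera call. They do not tell look-alikes from the thing itself.
- nets.outline_of(label, picture): "region" (384x512 bool, what is visible of it) and "box" ([left, top, right, bottom] in pixels, round what is visible of it).
The state is a dict: "clock": time; "joint_pos": joint angles; "qvel": joint speeds; "tau": joint torques, N m; "tcp_pos": TCP position; "orientation": TCP orientation; "wrist_force": force on the tool from outside, world axes, zero at the start; "ft_torque": the same for the moment, N m; "finger_gap": finger opening in m; "grip_force": force on a finger pad.
Only numpy, scipy, OpenCV 4.12 (cv2) and the standard library are available. Lean on these libraries where they do the work, as an engineer would, in place of code of your own. Each camera call takes 0.05 s, during which the arm holds its last target. There are 200 camera calls.

## Working session

There is one attempt and no reset: what is moved stays moved. The work goes in short steps, Python scripts to look and compute and a tool call to move; the robot and the scene stay as the last step left them, time stands still between calls to the robot, and variables do not carry over. Pictures are saved under pics/ and viewed, at most 10 in all, crops included, and the job is handed in when it is done.

```bash
mkdir -p pics
```

Create h.py:
```python
import numpy as np, cv2
from workcell import env, viewer, nets
from scipy.spatial.transform import Rotation as Ro
def ray(c,px):
    K,R,t=c["K"],c["R"],c["t"]; d=np.linalg.inv(K)@[px[0],px[1],1]
    return -R.T@t, R.T@d
def atz(c,px,z):
    o,d=ray(c,px); return o+d*(z-o[2])/d[2]
def proj(c,X):
    p=c["R"]@np.asarray(X,float)+c["t"]; p=c["K"]@p; return p[:2]/p[2]
def tri(c1,p1,c2,p2):
    o1,d1=ray(c1,p1);o2,d2=ray(c2,p2)
    s=np.linalg.lstsq(np.c_[d1,-d2],o2-o1,rcond=None)[0]
    a=o1+s[0]*d1;b=o2+s[1]*d2; return (a+b)/2,np.linalg.norm(a-b)
def totool(dw):
    q=env.get_state()["orientation"]; return Ro.from_quat([q[1],q[2],q[3],q[0]]).inv().apply(dw)
```

Run:
```python
from h import *
ims=[]
for n in("scene","side"):
    c=viewer.read_camera(n); im=c["image"][:,:,::-1]; cv2.imwrite(f"pics/{n}0.png",im)
    print(n,-c["R"].T@c["t"])
    np.savez(f"{n}0.npz",image=c["image"],K=c["K"],R=c["R"],t=c["t"])
    for l in("teal_stick","orange_stick","cream_stick","rack","holder","lid_handle","curing_box","jar_a","cup","level"):
        for r in nets.outline_of(l,c): print(l,round(r["confidence"],2),r["box"])
    
s=env.get_state();print(s["tcp_pos"],s["orientation"],s["finger_gap"])
```

```text
scene [1.34686817 0.08314823 1.02615228]
teal_stick 0.68 [175.7, 166.6, 184.2, 185.5]
teal_stick 0.6 [203.9, 174.1, 213.0, 199.0]
teal_stick 0.57 [256.6, 165.8, 289.2, 181.6]
teal_stick 0.52 [177.6, 193.3, 187.1, 219.0]
cream_stick 0.68 [165.1, 165.0, 172.1, 185.6]
rack 0.61 [143.5, 174.7, 198.8, 200.0]
holder 0.67 [332.1, 179.4, 352.3, 205.3]
lid_handle 0.87 [227.1, 182.7, 313.1, 240.0]
curing_box 0.68 [228.2, 186.0, 313.4, 257.1]
jar_a 0.95 [386.0, 216.3, 416.2, 250.9]
jar_a 0.81 [340.2, 221.5, 365.8, 256.5]
cup 0.8 [141.9, 220.6, 168.1, 249.4]
level 0.64 [258.2, 167.0, 288.5, 181.8]
side [ 0.18977605 -1.28762669  1.33878895]
teal_stick 0.67 [258.6, 246.5, 266.5, 257.9]
teal_stick 0.65 [257.9, 238.2, 262.3, 253.8]
teal_stick 0.63 [276.5, 227.7, 285.7, 251.2]
teal_stick 0.44 [248.5, 304.6, 337.0, 337.4]
orange_stick 0.47 [261.1, 256.4, 269.2, 275.4]
rack 0.56 [249.1, 244.4, 272.1, 288.4]
rack 0.46 [253.7, 149.7, 268.3, 163.8]
holder 0.85 [210.1, 156.6, 227.7, 175.9]
holder 0.37 [257.6, 238.1, 259.8, 246.9]
lid_handle 0.69 [236.4, 158.2, 303.7, 210.5]
curing_box 0.94 [233.0, 159.1, 303.3, 229.0]
jar_a 0.63 [242.0, 123.4, 244.8, 142.1]
jar_a 0.62 [254.1, 150.8, 265.8, 163.5]
cup 0.92 [309.7, 233.6, 331.4, 259.5]
level 0.76 [205.5, 199.2, 223.9, 224.0]
[ 5.75033210e-01 -8.57785705e-06  2.31326070e-01] [3.62420664e-05 7.07115376e-01 7.07098185e-01 2.59867885e-05] 0.08537084370252418
```

View pics/scene0.png

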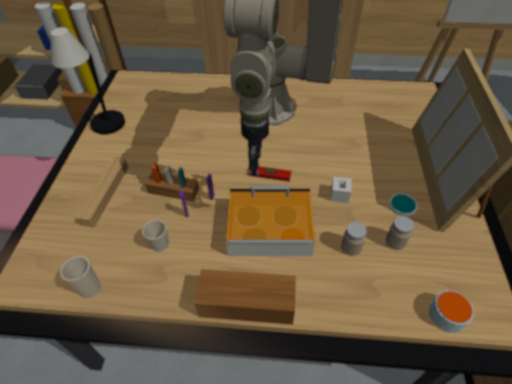

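View pics/side0.png

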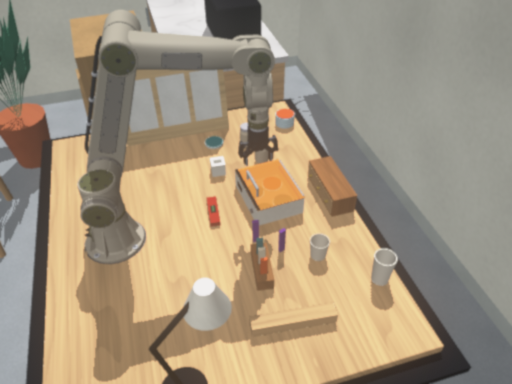

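Scene view (seen from the robot's far side): the rack holds orange (155,172), cream (168,175) and teal (181,176). Purple look-alikes stand at (210,186) and (184,205), the teal dish is at (403,204), and the holder is at (342,190). What could be mistaken for the stick: the purple bars at (210,186) and (184,205), and the dish at (403,204). I choose the one at (181,176) and check it in a close crop.

Run:
```python
from h import *
L=lambda n:dict(np.load(n+"0.npz"))
a,b=L("scene"),L("side")
f=lambda c,x,y,w,h,k:cv2.resize(c["image"][y:y+h,x:x+w,::-1],(w*k,h*k),interpolation=cv2.INTER_CUBIC)
m=np.zeros((600,800,3),np.uint8)
m[:300,:480]=f(a,140,157,80,50,6)   # scene rack
m[300:540,:240]=f(a,325,170,40,40,6) # holder
m[300:600,480:780]=f(b,240,235,50,50,6)
m[300:540,240:480]=f(b,200,145,40,40,6)
m[:300,480:780]=f(b,230,155,50,50,6)
cv2.imwrite("pics/crop0.png",m)
print("rack",[atz(a,p,.05).round(3) for p in((172,186),)])
def hue(c,x0,y0,x1,y1,lo,hi,smin=70):
    h=cv2.cvtColor(c["image"][y0:y1,x0:x1],cv2.COLOR_RGB2HSV)
    mk=cv2.inRange(h,(lo,smin,20),(hi,255,255)); ys,xs=np.nonzero(mk)
    return np.c_[xs+x0,ys+y0]
for c,bx in((a,(160,155,200,200)),(b,(245,230,290,290))):
    q=hue(c,*bx,80,105); print("teal",len(q),q.min(0),q.max(0),q.mean(0))
    for z in(.12,.085): print(z, atz(c,q.mean(0)+.5,z))
for l in("holder","lid_handle","curing_box"):pass
print("holder top tri",tri(a,(342,183),b,(218,161)))
```

```text
rack [array([ 0.517, -0.292,  0.05 ])]
teal 67 [179 169] [184 185] [181.25373134 177.49253731]
0.12 [ 0.54021996 -0.24181865  0.12      ]
0.085 [ 0.50906329 -0.25437045  0.085     ]Traceback (most recent call last):
  File "<stdin>", line 18, in <module>
    return umr_minimum(a, axis, None, out, keepdims, initial, where)
ValueError: zero-size array to reduction operation minimum which has no identity
```

View pics/crop0.png

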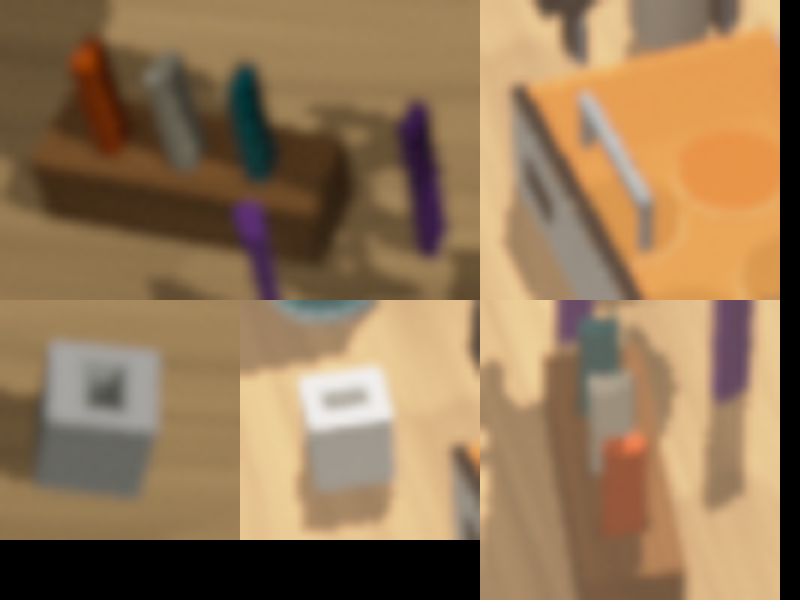

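Crops confirm the choice: the teal bar is at scene (181,169–186), on the robot's +y end of the rack; the purple bars stand outside it. The holder slot's long side looks roughly along world x.

Run:
```python
from h import *
L=lambda n:dict(np.load(n+"0.npz"))
a,b=L("scene"),L("side")
from scipy.optimize import least_squares
A=lambda x,y:(x/6+140-.5,y/6+157-.5)
print("teal top",tri(a,A(246,68),b,(260-.5,238.9)))
def fit(hx,hy,h,obs,x0):
    cs=np.array([[-hx,-hy],[-hx,hy],[hx,hy],[hx,-hy]])
    def w(p):
        R=np.array([[np.cos(p[2]),-np.sin(p[2])],[np.sin(p[2]),np.cos(p[2])]]);return np.c_[cs@R.T+p[:2],np.full(4,h)]
    f=lambda p:np.concatenate([proj(c,w(p)[i])-px for c,i,px in obs])
    r=least_squares(f,x0);return r.x.round(4),r.fun.round(1)
S=lambda x,y:((x-480)/6+240-.5,(y-300)/6+235-.5)
print("rack",fit(.03,.085,.05,[(a,3,A(35,158)),(a,2,A(325,205)),(a,1,A(348,145)),(a,0,A(70,93)),(b,1,S(545,352)),(b,0,S(575,588)),(b,3,S(685,575))],[.52,-.29,0]))
H=lambda x,y:(x/6+325-.5,(y-300)/6+170-.5)
G=lambda x,y:((x-240)/6+200-.5,(y-300)/6+145-.5)
print("holder",fit(.03,.03,.06,[(a,0,H(50,342)),(a,1,H(160,352)),(a,2,H(158,432)),(a,3,H(42,418)),(b,1,G(300,378)),(b,2,G(385,367)),(b,3,G(393,422)),(b,0,G(310,432))],[.5,.25,0]))
# handle bar ends, side crop
B=lambda x,y:((x-480)/6+230-.5,y/6+155-.5)
print("bar", atz(b,B(585,95),.125),atz(b,B(645,200),.125))
print("bar scene box", atz(a,(252,187),.125),atz(a,(287,188),.125))
c=viewer.read_camera("wrist");cv2.imwrite("pics/w0.png",c["image"][:,:,::-1]);print(c["K"],-c["R"].T@c["t"],c["R"])
```

```text
teal top (array([ 0.49810723, -0.2570606 ,  0.11962194]), np.float64(0.0050960333126194544))
rack (array([ 0.4938, -0.2998, -0.1546]), array([-0.5,  0.2, -2. ,  1. ,  0.2, -1.9,  0.9, -1.4, -0.5,  0.2,  1. ,
       -1.3,  0.1, -1.2]))
holder (array([ 0.4718,  0.2792, -0.1025]), array([ 0.2, -0.6, -0.4,  0.1, -0.6, -0.1,  0.4, -0.2,  0.4, -0. , -0.4,
        0.1,  0.2, -0.6,  0.3, -0.5]))
bar [0.55799891 0.10377393 0.125     ] [ 0.56619197 -0.00936999  0.125     ]
bar scene box [ 0.56590955 -0.01257462  0.125     ] [0.56188034 0.09644053 0.125     ]
[[297.31863964   0.         250.65919951]
 [  0.         297.31863964 189.76550364]
 [  0.           0.           1.        ]] [0.57488028 0.0806064  0.37554033] [[ 9.99997181e-01  1.40014493e-03  1.91765388e-03]
 [ 7.31817439e-04 -9.50064019e-01  3.12054200e-01]
 [ 2.25881506e-03 -3.12051917e-01 -9.50062366e-01]]
```

View pics/w0.png

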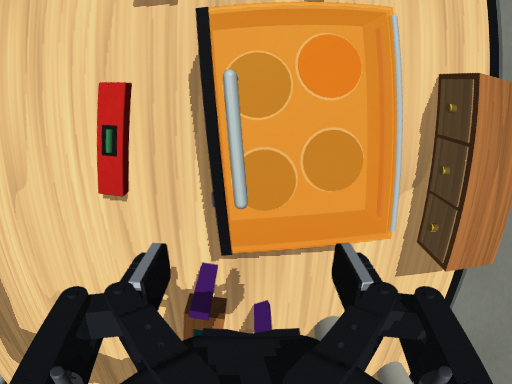

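Wrist view from the start pose: the lid's bar runs from (230,72) to (241,207), the level is at (115,140), and the purple bars are near (205,290) and (262,315). The rack, teal and holder fits agree with the known heights and sizes. Moving above the teal stick.

The rows are not in the units I measure in: shifts go in shares of 0.5 m and turns go in shares of pi/2 rad. I convert before sending: -0.256 m / 0.5 = -0.512, -0.075 m / 0.5 = -0.15, 0.155 rad / 1.5708 = 0.0987.

Call:
jog_arm --moves "-0.1,-0.03,0,0,0,0.0191;-0.22,-0.06,0,0,0,0.0382;-0.34,-0.1,0,0,0,0.0637;-0.44,-0.13,0,0,0,0.0828;-0.512,-0.15,0,0,0,0.0987;-0.512,-0.15,0,0,0,0.0987;-0.512,-0.15,0,0,0,0.0987" --aperture 0.06

```text
clock: 2.02
tcp_pos: [0.5, -0.2557, 0.2312]
orientation: [-0.0, 0.76, 0.65, 0.0]
wrist_force: [0.4, 0.3, 0.7]
finger_gap: 0.0599
grip_force: 0.0
```

Add to h.py:
```python
def fray(c,px):
    K=c["K"];v=(np.asarray(px,float)-K[:2,2])/K[0,0];r=np.linalg.norm(v)
    d=np.r_[np.sin(r)*v/(r+1e-12),np.cos(r)];return -c["R"].T@c["t"],c["R"].T@d
def fatz(c,px,z):
    o,d=fray(c,px);return o+d*(z-o[2])/d[2]
def fproj(c,X):
    p=c["R"]@np.asarray(X,float)+c["t"];n=np.linalg.norm(p[:2]);return c["K"][:2,2]+c["K"][0,0]*np.arctan2(n,p[2])*p[:2]/n
```

Run:
```python
from h import *
a=dict(np.load("scene0.npz"))
print("purple bases",atz(a,(211.2,198.7),0),atz(a,(186,216),0))
c=viewer.read_camera("wrist");cv2.imwrite("pics/w1.png",c["image"][:,:,::-1]);np.savez("w1.npz",**{k:c[k] for k in("image","K","R","t")})
print(-c["R"].T@c["t"])
for p in[(.5008,-.2553,.12),(.498,-.257,.12),(.5008,-.2553,.05)]:print(fproj(c,p))
c0=dict(K=c["K"],R=np.array([[9.99997181e-01,1.40014493e-03,1.91765388e-03],[7.31817439e-04,-9.50064019e-01,3.12054200e-01],[2.25881506e-03,-3.12051917e-01,-9.50062366e-01]]));c0["t"]=-c0["R"]@[0.57488028,0.0806064,0.37554033]
print("bar",fatz(c0,(230,72),.125),fatz(c0,(241,207),.125))
```

```text
purple bases [ 0.52177015 -0.16190231  0.        ] [ 0.60220099 -0.23380658  0.        ]
[ 0.5121638  -0.17607037  0.37550803]
[251.12556716 185.92576605]
[248.34744361 188.15643649]
[250.91595544 167.35442839]
bar [0.55829915 0.10050429 0.125     ] [ 0.5667528  -0.01811691  0.125     ]
```

View pics/w1.png

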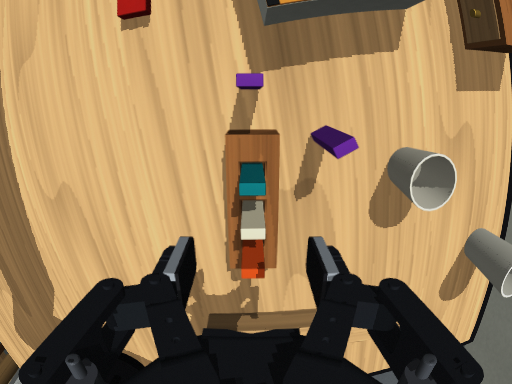

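The teal stick is between the open fingers' approach; its top face centre shows at (252,187), with cream (253,220) and orange (253,260) behind it. That is within 2 px of the prediction (251,186), so I descend, adjusting 1 mm.

Converted, 0.148 m / 0.5 = 0.296, 0.13 m / 0.5 = 0.26.

Call:
jog_arm --moves "-0.002,0.002,0.1,0,0,0;-0.002,0.002,0.2,0,0,0;-0.002,0.002,0.26,0,0,0;-0.002,0.002,0.296,0,0,0;-0.002,0.002,0.296,0,0,0" --aperture 0.06

```text
clock: 2.7
tcp_pos: [0.5002, -0.255, 0.0819]
orientation: [-0.002, 0.759, 0.651, -0.0]
wrist_force: [-0.2, 0.2, 0.2]
finger_gap: 0.0601
grip_force: 0.0
```

Call:
jog_arm --moves "0,0,0,0,0,0;0,0,0,0,0,0;0,0,0,0,0,0;0,0,0,0,0,0;0,0,0,0,0,0;0,0,0,0,0,0" --aperture 0 --force 40

```text
clock: 3.45
tcp_pos: [0.5018, -0.2576, 0.0846]
orientation: [0.001, 0.76, 0.65, 0.001]
wrist_force: [0.3, 1.3, 6.7]
finger_gap: 0.0233
grip_force: 40.1
```

Converted, -0.15 m / 0.5 = -0.3, -0.03 m / 0.5 = -0.06.

Call:
jog_arm --moves "0,0,-0.06,0,0,0;0,0,-0.16,0,0,0;0,0,-0.24,0,0,0;0,0,-0.3,0,0,0;0,0,-0.3,0,0,0;0,0,-0.3,0,0,0" --force 50

```text
clock: 4.2
tcp_pos: [0.5004, -0.257, 0.2323]
orientation: [-0.001, 0.76, 0.65, -0.0]
wrist_force: [-0.5, -0.1, -0.7]
finger_gap: 0.0232
grip_force: 50.3
```

Run:
```python
from h import *
s=env.get_state()
c=viewer.read_camera("wrist");cv2.imwrite("pics/w2.png",c["image"][:,:,::-1])
print(s["tcp_pos"],totool(np.array([.4718,.2792,s["tcp_pos"][2]])-s["tcp_pos"]))
```

```text
[ 0.5003756  -0.25696775  0.23227198] [ 0.52530955 -0.1110929   0.00081705]
```

View pics/w2.png

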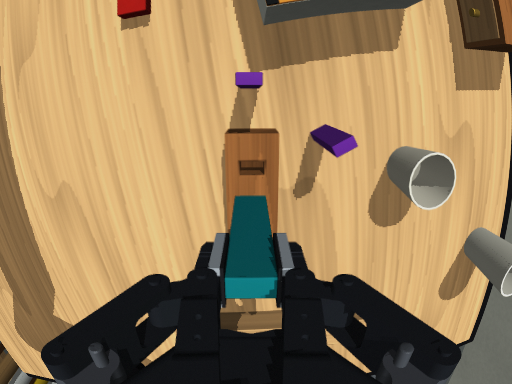

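The stick is held centred and upright at (251,245), and its slot shows empty at (252,167). Carrying it across and stopping about 80 mm short so the wrist camera is over the holder.

Converted, 0.425 m / 0.5 = 0.85, 0.38 m / 0.5 = 0.76, -0.053 rad / 1.5708 = -0.0337.

Call:
jog_arm --moves "0.1,-0.02,0,0,0,0;0.21,-0.044,0,0,0,-0.0064;0.32,-0.068,0,0,0,-0.0127;0.43,-0.09,0,0,0,-0.0127;0.54,-0.114,0,0,0,-0.0191;0.65,-0.14,0,0,0,-0.0255;0.76,-0.16,0,0,0,-0.0318;0.85,-0.18,0,0,0,-0.0337"

```text
clock: 5.25
tcp_pos: [0.4763, 0.1785, 0.2317]
orientation: [-0.001, 0.742, 0.671, -0.001]
wrist_force: [1.0, -0.4, -0.7]
finger_gap: 0.0235
grip_force: 50.3
```

Call:
jog_arm --moves "0.04,-0.012,0,0,0,0;0.04,-0.012,0,0,0,0;0.04,-0.012,0,0,0,0"

```text
clock: 5.62
tcp_pos: [0.4732, 0.1965, 0.2323]
orientation: [-0.0, 0.742, 0.67, -0.001]
wrist_force: [0.0, -0.2, -0.8]
finger_gap: 0.0234
grip_force: 50.3
```

Run:
```python
from h import *
s=env.get_state()
c=viewer.read_camera("wrist");np.savez("w3.npz",**{k:c[k] for k in("image","K","R","t")})
im=np.ascontiguousarray(c["image"][:,:,::-1])
p=fproj(c,(.4718,.2792,.06));print(p,s["tcp_pos"])
x,y=np.int32(p);x=np.clip(x,75,436);y=np.clip(y,60,323)
cr=cv2.resize(im[y-60:y+60,x-75:x+75],None,fx=5,fy=5,interpolation=cv2.INTER_CUBIC);print(x-75,y-60)
cv2.imwrite("pics/w3.png",cr)
for r in nets.outline_of("holder",c):print(r["confidence"],r["box"])
```

```text
[241.19008799  93.93368752] [0.47319888 0.19654202 0.23230508]
166 33
0.68 [212.5, 64.9, 272.0, 124.0]
```

View pics/w3.png

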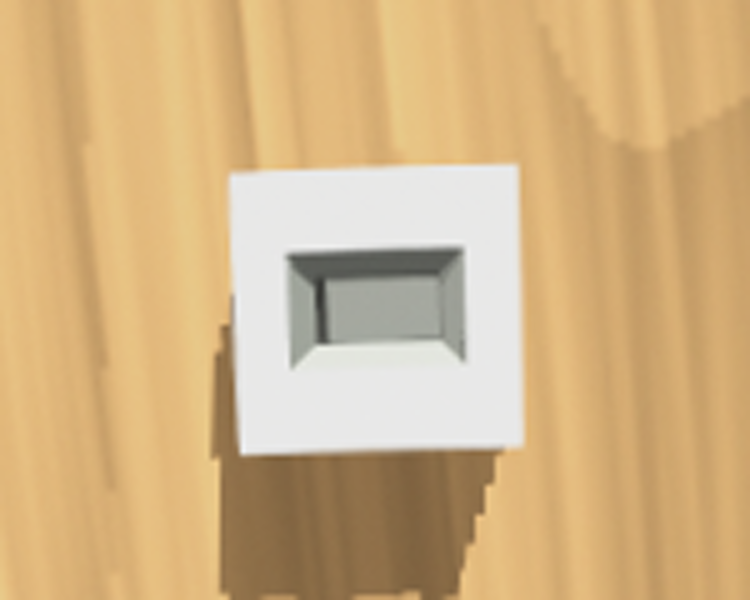

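The crop shows the holder's top square and the mouth with corners at crop (287,253), (464,246), (465,363), (291,368), long side along tool y. Computing the exact offset, including where the stick sits in the grip.

Run:
```python
from h import *
c=dict(np.load("w3.npz"));w1=dict(np.load("w1.npz"))
P=lambda l:np.array([fatz(c,(166+x/5-.4,33+y/5-.4),.06) for x,y in l])
m=P([(287,253),(464,246),(465,363),(291,368)]);o=P([(230,173),(518,165),(524,446),(240,455)])
print("mouth",m.mean(0),np.linalg.norm(m[1]-m[0]),np.linalg.norm(m[2]-m[1]));print("outer",o.mean(0),np.linalg.norm(o[1]-o[0]),np.linalg.norm(o[2]-o[1]))
for q in(m,o):
  d=q[1]-q[0]+q[2]-q[3];print("yaw",np.arctan2(d[1],d[0]))
s=env.get_state();R=Ro.from_quat(np.array(s["orientation"])[[1,2,3,0]]);print("tool y yaw",np.arctan2(*R.as_matrix()[[1,0],1]),"z",R.as_matrix()[:,2])
# teal top corners in w1: bright face
h=cv2.cvtColor(w1["image"],cv2.COLOR_RGB2HSV);mk=cv2.inRange(h[150:210,225:280],(80,100,20),(105,255,255))
ys,xs=np.nonzero(mk);v=h[150:210,225:280,2][mk>0]
print([(y+150,int(np.median(h[y+150,225:280,2][mk[y]>0])),225+xs[ys==y].min(),225+xs[ys==y].max()) for y in np.unique(ys)])
t=(m.mean(0)+o.mean(0))/2;t[2]=s["tcp_pos"][2];print("tool delta",totool(t-s["tcp_pos"]))
```

```text
mouth [0.47150258 0.27917227 0.06      ] 0.03700143327190174 0.024924635862963854
outer [0.47165663 0.27887316 0.06      ] 0.06009943962170557 0.060080017839259814
yaw -0.0729989181119864
yaw -0.0773616011485402
tool y yaw -0.10338853563885428 z [-7.80157309e-04 -4.20553565e-04 -9.99999607e-01]
[(np.int64(163), 39, np.int64(243), np.int64(261)), (np.int64(164), 64, np.int64(242), np.int64(261)), (np.int64(165), 74, np.int64(241), np.int64(262)), (np.int64(166), 74, np.int64(241), np.int64(262)), (np.int64(167), 74, np.int64(241), np.int64(262)), (np.int64(168), 74, np.int64(241), np.int64(262)), (np.int64(169), 74, np.int64(241), np.int64(263)), (np.int64(170), 74, np.int64(241), np.int64(263)), (np.int64(171), 74, np.int64(241), np.int64(263)), (np.int64(172), 74, np.int64(241), np.int64(263)), (np.int64(173), 74, np.int64(241), np.int64(263)), (np.int64(174), 74, np.int64(241), np.int64(263)), (np.int64(175), 74, np.int64(240), np.int64(263)), (np.int64(176), 74, np.int64(240), np.int64(263)), (np.int64(177), 74, np.int64(240), np.int64(263)), (np.int64(178), 75, np.int64(240), np.
[... 252 characters left out ...]
 np.int64(265)), (np.int64(184), 133, np.int64(239), np.int64(265)), (np.int64(185), 132, np.int64(239), np.int64(265)), (np.int64(186), 131, np.int64(239), np.int64(265)), (np.int64(187), 130, np.int64(239), np.int64(265)), (np.int64(188), 130, np.int64(239), np.int64(265)), (np.int64(189), 129, np.int64(239), np.int64(265)), (np.int64(190), 129, np.int64(239), np.int64(265)), (np.int64(191), 129, np.int64(239), np.int64(265)), (np.int64(192), 129, np.int64(239), np.int64(265)), (np.int64(193), 128, np.int64(239), np.int64(265)), (np.int64(194), 131, np.int64(239), np.int64(265)), (np.int64(195), 81, np.int64(240), np.int64(257))]
tool delta [ 8.21992390e-02 -1.05760663e-02 -3.32550163e-05]
```

Converted, 0.09 m / 0.5 = 0.18, 0.083 m / 0.5 = 0.166, -0.015 rad / 1.5708 = -0.0095.

Call:
jog_arm --moves "0.09,-0.012,0,0,0,-0.0095;0.166,-0.021,0,0,0,-0.0178;0.166,-0.021,0.06,0,0,-0.0178;0.166,-0.021,0.12,0,0,-0.0178;0.166,-0.021,0.16,0,0,-0.0178;0.166,-0.021,0.18,0,0,-0.0178;0.166,-0.021,0.18,0,0,-0.0178"

```text
clock: 6.6
tcp_pos: [0.4716, 0.28, 0.1429]
orientation: [-0.0, 0.733, 0.68, -0.001]
wrist_force: [-0.0, -0.6, -0.1]
finger_gap: 0.0235
grip_force: 50.4
```

Call:
jog_arm --moves "0,0,0.02,0,0,0;0,0,0.04,0,0,0;0,0,0.06,0,0,0;0,0,0.08,0,0,0;0,0,0.096,0,0,0;0,0,0.096,0,0,0"

```text
clock: 7.35
tcp_pos: [0.4711, 0.2806, 0.0944]
orientation: [-0.0, 0.733, 0.68, -0.001]
wrist_force: [-0.1, -0.6, -1.2]
finger_gap: 0.0234
grip_force: 50.4
```

Converted, 0.009 m / 0.5 = 0.018, 0.006 m / 0.5 = 0.012.

Call:
jog_arm --moves "0,0,0.006,0,0,0;0,0,0.012,0,0,0;0,0,0.018,0,0,0;0,0,0.018,0,0,0"

```text
clock: 7.85
tcp_pos: [0.4722, 0.2813, 0.0896]
orientation: [0.0, 0.733, 0.681, 0.001]
wrist_force: [-6.2, -2.2, 20.2]
finger_gap: 0.0235
grip_force: 53.2
```

Converted, -0.001 m / 0.5 = -0.002.

Call:
jog_arm --moves "0,0,-0.002,0,0,0;0,0,-0.002,0,0,0;0,0,-0.002,0,0,0" --aperture 0.06

```text
clock: 8.22
tcp_pos: [0.4715, 0.2807, 0.0869]
orientation: [-0.0, 0.733, 0.68, -0.0]
wrist_force: [0.4, 0.5, 0.5]
finger_gap: 0.0599
grip_force: 0.0
```

Call:
jog_arm --moves "0,0,-0.06,0,0,0;0,0,-0.16,0,0,0;0,0,-0.26,0,0,0;0,0,-0.3,0,0,0;-0.1,0,-0.3,0,0,0;-0.16,0,-0.3,0,0,0;-0.16,0,-0.3,0,0,0" --aperture 0.06

```text
clock: 9.1
tcp_pos: [0.4656, 0.1995, 0.2372]
orientation: [-0.0, 0.734, 0.679, -0.0]
wrist_force: [-0.3, -0.4, -0.1]
finger_gap: 0.0599
grip_force: 0.0
```

Run:
```python
from h import *
s=env.get_state();c=viewer.read_camera("wrist");im=np.ascontiguousarray(c["image"][:,:,::-1])
x,y=166,33;
cv2.imwrite("pics/w4.png",cv2.resize(im[y:y+120,x:x+150],None,fx=5,fy=5,interpolation=cv2.INTER_CUBIC))
h=cv2.cvtColor(c["image"],cv2.COLOR_RGB2HSV)[y:y+120,x:x+150];mk=cv2.inRange(h,(80,100,100),(105,255,255))
n,l,st,ce=cv2.connectedComponentsWithStats(mk)
for i in range(1,n):
  if st[i,4]>40: print(st[i],ce[i],fatz(c,ce[i]+[x,y],.125))
```

```text
[ 71  55  28  13 353] [84.92067989 60.98583569] [0.47226842 0.28107132 0.125     ]
```

View pics/w4.png

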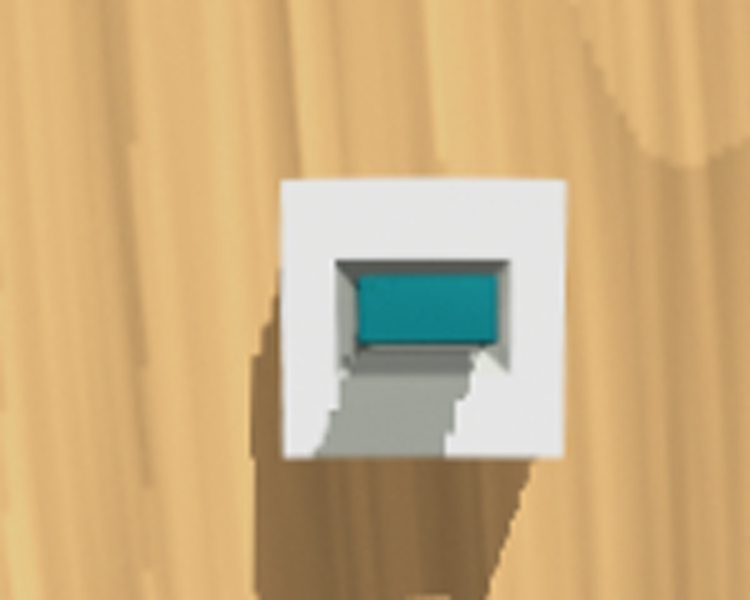

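The stick stands in the slot, centred (top at (0.472,0.281), crop (428,308)), and contact height matched fully home. Next, the lid: moving above the bar handle with the closing direction across the bar.

Converted, -0.15 m / 0.5 = -0.3, 0.06 m / 0.5 = 0.12, -0.148 rad / 1.5708 = -0.0942.

Call:
jog_arm --moves "-0.08,0.06,0,0,0,-0.0255;-0.17,0.12,0,0,0,-0.0509;-0.25,0.18,0,0,0,-0.0764;-0.3,0.217,0,0,0,-0.0942;-0.3,0.217,0,0,0,-0.0942;-0.3,0.217,0,0,0,-0.0942" --aperture 0.06

```text
clock: 9.9
tcp_pos: [0.5626, 0.0444, 0.2368]
orientation: [-0.001, 0.68, 0.733, -0.0]
wrist_force: [0.4, -0.5, -0.3]
finger_gap: 0.0599
grip_force: 0.0
```

Run:
```python
from h import *
s=env.get_state();c=viewer.read_camera("wrist");np.savez("w5.npz",**{k:c[k] for k in("image","K","R","t")})
cv2.imwrite("pics/w5.png",c["image"][:,:,::-1]);print(s["tcp_pos"],s["orientation"],fproj(c,(.5625,.0413,.125)))
```

```text
[0.56256437 0.04442925 0.23683457] [-5.97058545e-04  6.80272416e-01  7.32959115e-01 -1.40010858e-04] [249.93477308 189.42625414]
```

View pics/w5.png

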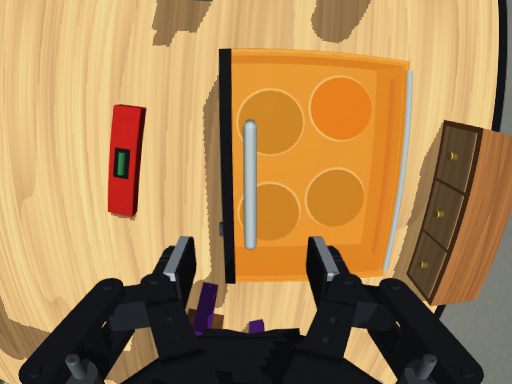

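The bar runs vertically from (250,120) to (250,249), parallel to the finger pads. Midpoint and expected (250,189) nearly agree. I descend, checking the figures first.

Run:
```python
from h import *
c=dict(np.load("w5.npz"));s=env.get_state()
a,b=fatz(c,(250,120),.127),fatz(c,(250.5,249),.127);m=(a+b)/2;print(a,b,np.linalg.norm(a-b),m)
d=b-a;yaw=np.arctan2(d[0],-d[1]);print("lid yaw",yaw)
m[2]=.106;print(totool(m-s["tcp_pos"]))
h=m+.17*np.array([np.cos(yaw),np.sin(yaw),0]);print("hinge",h[:2])
```

```text
[0.55783788 0.10384057 0.127     ] [ 0.56758811 -0.01900158  0.127     ] 0.12322849138852751 [0.56271299 0.04241949 0.127     ]
lid yaw 0.07920599692289729
[-0.00233964  0.00026572  0.13103326]
hinge [0.73218002 0.05587044]
```

Converted, 0.129 m / 0.5 = 0.258, 0.115 m / 0.5 = 0.23.

Call:
jog_arm --moves "-0.004,0,0.1,0,0,0;-0.004,0,0.18,0,0,0;-0.004,0,0.23,0,0,0;-0.004,0,0.258,0,0,0;-0.004,0,0.258,0,0,0" --aperture 0.05

```text
clock: 10.58
tcp_pos: [0.5622, 0.0423, 0.1079]
orientation: [-0.001, 0.68, 0.733, -0.0]
wrist_force: [0.9, 0.7, -0.1]
finger_gap: 0.0503
grip_force: 0.0
```

Call:
jog_arm --moves "0,0,0,0,0,0;0,0,0,0,0,0;0,0,0,0,0,0;0,0,0,0,0,0;0,0,0,0,0,0" --aperture 0 --force 40

```text
clock: 11.2
tcp_pos: [0.5619, 0.0413, 0.1096]
orientation: [-0.0, 0.681, 0.733, -0.0]
wrist_force: [-5.4, -0.4, 7.1]
finger_gap: 0.0103
grip_force: 39.2
```

Converted, -0.0627 m / 0.5 = -0.1254, -0.0482 m / 0.5 = -0.0964.

Call:
jog_arm --moves "0,0.005,-0.016,0,0,0;0,0.0106,-0.0334,0,0,0;0,0.0174,-0.05,0,0,0;0,0.0246,-0.0658,0,0,0;0,0.033,-0.0814,0,0,0;0,0.0418,-0.0964,0,0,0;0,0.052,-0.1112,0,0,0;0,0.062,-0.1254,0,0,0" --force 50

```text
clock: 12.2
tcp_pos: [0.5905, 0.0435, 0.1713]
orientation: [-0.002, 0.681, 0.733, -0.003]
wrist_force: [-11.9, -0.9, 3.6]
finger_gap: 0.0103
grip_force: 48.7
```

Converted, 0.0506 m / 0.5 = 0.1012, 0.0453 m / 0.5 = 0.0906.

Call:
jog_arm --moves "0,0.011,-0.0136,0,0,0;0,0.0228,-0.0266,0,0,0;0,0.0352,-0.039,0,0,0;0,0.0482,-0.0508,0,0,0;0,0.0618,-0.062,0,0,0;0,0.076,-0.0724,0,0,0;0,0.0906,-0.0822,0,0,0;0,0.1012,-0.0886,0,0,0"

```text
clock: 13.2
tcp_pos: [0.6427, 0.0475, 0.2195]
orientation: [0.0, 0.68, 0.733, -0.0]
wrist_force: [-13.6, -0.7, 15.6]
finger_gap: 0.01
grip_force: 50.9
```

Call:
jog_arm --moves "0,0,0,0,0,0;0,0,0,0,0,0;0,0,0,0,0,0;0,0,0,0,0,0"

```text
clock: 13.7
tcp_pos: [0.6427, 0.0475, 0.2195]
orientation: [0.0, 0.68, 0.733, -0.0]
wrist_force: [-13.4, -0.7, 16.7]
finger_gap: 0.01
grip_force: 51.0
```

Run:
```python
from h import *
s=env.get_state();print(s["tcp_pos"])
ims=[]
for n in("side","wrist"):
    c=viewer.read_camera(n);im=c["image"][:,:,::-1]
    ims.append(cv2.resize(im[120:300,180:340],(400,450)) if n=="side" else cv2.resize(im,(400,300)))
    np.savez(n+"6.npz",**{k:c[k] for k in("image","K","R","t")})
m=np.zeros((450,800,3),np.uint8);m[:,:400]=ims[0];m[:300,400:]=ims[1];cv2.imwrite("pics/f6.png",m)
tp=s["tcp_pos"];x=np.hypot(.7322-tp[0],.0559-tp[1]);print("theta est",np.arctan2(tp[2]+.019-.0805,x)-.2588, np.hypot(x,tp[2]+.019-.0805))
```

```text
[0.64271479 0.04747278 0.21948824]
theta est 0.7947506016029713 0.18176607247851298
```

View pics/f6.png

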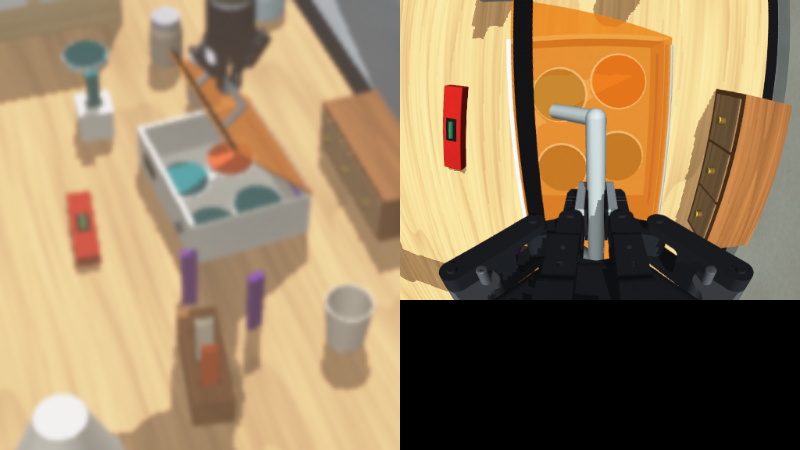

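The lid is open, held by the bar, with the teal stick upright in the holder (crop (92,90)). The lid's front edge runs from crop (172,52) to (240,152). Checking the angle from that edge independently.

Run:
```python
from h import *
c=dict(np.load("side6.npz"));y=.0755
ex=np.array([np.cos(y),np.sin(y),0]);ey=np.array([-np.sin(y),np.cos(y),0]);h=np.array([.7322,.0559,.0805])
for th in(.66,.785,.91):
    f=h-.2*np.cos(th)*ex+[0,0,.2*np.sin(th)]
    print(th,[((proj(c,f+s*ey)-[180,120])*2.5).round() for s in(.13,-.13)])
s=env.get_state();print(abs(s["qvel"]).max(),s["grip_force"])
```

```text
0.66 [array([159.,  62.]), array([219., 161.])]
0.785 [array([168.,  50.]), array([230., 149.])]
0.91 [array([179.,  39.]), array([242., 137.])]
0.0015482703407704904 51.03645980358124
```

```bash
python3 -c "
from workcell import env
print(env.hand_in())"
```

```text
the job is handed in; nothing more can be done
None
```

I stood the teal stick fully home in the holder and let go of it, then lifted the lid by its bar and handed in at about 14 s, still gripping with the lid near 45 degrees; the interface returned no verdict.

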